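# Fetch two mixing cups from behind the spray cans and nest them in their stacks

### The job

Two mixing cups, a white one and an orange one, have been left behind the spray cans on the green tray. First stand both cans upright over on the sheet of cardboard to clear the way, then nest each cup squarely down in the stack of its own kind (the straight-sided steel pot nests with neither, so leave it where it is). When both cups are away, put each can back upright on the very spot where it stood.

Things in the scene. Friction and masses are not known exactly. Their poses are not given: they have to be found in the camera images.
- tray: Fixed green steel tray with a bright rim, 180 (x) by 260 (y) mm, floor 3 mm thick, rim 20 mm above the bench. Origin: centre of its underside, on the bench. In its frame the cans stand near x -16, y +45 and -45 mm, and behind them the cups and the steel pot near x +30, y -90, 0 and +90 mm (who stands where changes). A small roll of masking tape (52 mm across, 19 high) lies at x -58, y +98 mm.
- cardboard: Fixed flat brown sheet of cardboard, 200 (x) by 240 (y) mm, 4 mm thick: the place to stand the cans meanwhile. Origin: centre of its underside, on the bench. Its top is 4 mm above the bench.
- can_red: Loose red spray can with a white and dark label band, 0.15 to 0.3 kg, 165 mm tall; straight round body 52 mm across up to 140 mm, then a red cap 42 mm across. Origin: centre of its underside; z up its axis. Best gripped across the body 110 to 130 mm above its underside.
- can_blue: Loose blue spray can with a blue cap, otherwise the same in shape and size as the red one. Origin: centre of its underside; z up its axis.
- cup_white: Loose white plastic mixing cup, wide and low, 40 g, 64 mm tall: tapers from 32 mm across at the foot to 60 mm at 52 mm height, then a straight collar 60 mm across up to the open rim, where to grip it from outside. Wall 2 mm, inner floor 32 mm above the underside. Origin: centre of its underside; z up its axis. Nests 32 mm above another with about 2 mm play all round.
- cup_orange: Loose orange plastic mixing cup, tall and narrow, 40 g, 78 mm tall: tapers from 28 mm across at the foot to 52 mm at 64 mm height, then a straight collar 52 mm across up to the open rim, where to grip it from outside. Wall 2 mm, inner floor 40 mm above the underside. Origin: centre of its underside; z up its axis. Nests 40 mm above another with about 2 mm play all round.
- stack_white: Loose stack of two white mixing cups of the same kind as the white cup, stuck together (90 g, 96 mm tall, 60 mm across), standing on the bench mouth up. Origin: centre of its underside; z up. Its inner floor is 64 mm above the origin: the underside of a cup fully home in it lies there.
- stack_orange: Loose stack of two orange mixing cups of the same kind as the orange cup, stuck together (90 g, 118 mm tall, 52 mm across), standing on the bench mouth up. Origin: centre of its underside; z up. Its inner floor is 80 mm above the origin: the underside of a cup fully home in it lies there.
- pot: Loose straight-sided dark steel pot with a bright rim, 54 mm across, 55 mm tall, standing in the back row of the tray: to be left alone. Origin: centre of its underside; z up.

How it is judged:
On the way, in this order (a step that is already met when the one before it is completed fails the run):
1. both cans stand upright and released on the cardboard, the cups not yet moved (x of can_red in the frame of cardboard between -0.1 and 0.1 m and y of can_red in the frame of cardboard between -0.12 and 0.12 m and z of can_red in the frame of cardboard between 0 and 0.008 m and angle between each of can_red, can_blue's own z axis and vertical below 0.1 rad and linear speed of each of can_red, can_blue below 0.03 m/s and contact force between each of can_red, can_blue and the fingers below 0.1 N and x of can_blue in the frame of cardboard between -0.1 and 0.1 m and y of can_blue in the frame of cardboard between -0.12 and 0.12 m and z of can_blue in the frame of cardboard between 0 and 0.008 m and distance of each of cup_white, cup_orange from where it was at the start of the episode below 0.02 m), for 0.2 s.
2. both cups are nested and released in the stacks of their own kind, the cans still on the cardboard (x of can_red in the frame of cardboard between -0.1 and 0.1 m and y of can_red in the frame of cardboard between -0.12 and 0.12 m and z of can_red in the frame of cardboard between 0 and 0.008 m and angle between each of can_red, can_blue, stack_white, stack_orange's own z axis and vertical below 0.1 rad and linear speed of each of can_red, can_blue, cup_white, cup_orange below 0.03 m/s and contact force between each of can_red, can_blue, cup_white, cup_orange and the fingers below 0.1 N and x of can_blue in the frame of cardboard between -0.1 and 0.1 m and y of can_blue in the frame of cardboard between -0.12 and 0.12 m and z of can_blue in the frame of cardboard between 0 and 0.008 m and z of cup_white in the frame of stack_white between 0.059 and 0.069 m and horizontal distance between cup_white and stack_white below 0.008 m and angle between each of cup_white, cup_orange's own z axis and vertical below 0.12 rad and height (world z) of each of stack_white, stack_orange below 0.006 m and z of cup_orange in the frame of stack_orange between 0.075 and 0.085 m and horizontal distance between cup_orange and stack_orange below 0.008 m), for 0.2 s.
At the end, for the whole second after the job is handed in: Each cup is home in its own stack (within 5 mm of seated height, 8 mm of the axis, 0.12 rad of upright; stacks upright on the bench), each can stands upright within 15 mm of where it started, the pot is within 15 mm of its start, all released and at rest (z of cup_white in the frame of stack_white between 0.059 and 0.069 m and horizontal distance between cup_white and stack_white below 0.008 m and angle between each of cup_white, cup_orange's own z axis and vertical below 0.12 rad and angle between each of stack_white, stack_orange, can_red, can_blue's own z axis and vertical below 0.1 rad and height (world z) of each of stack_white, stack_orange below 0.006 m and linear speed of each of cup_white, cup_orange below 0.03 m/s and contact force between each of cup_white, cup_orange and the fingers below 0.1 N and z of cup_orange in the frame of stack_orange between 0.075 and 0.085 m and horizontal distance between cup_orange and stack_orange below 0.008 m and distance of each of can_red, can_blue, pot from where it was at the start of the episode below 0.015 m and linear speed of each of can_red, can_blue below 0.02 m/s); the robot touches nothing.
It fails at once if the steel pot is disturbed (moved more than 15 mm) (distance of pot from where it was at the start of the episode above 0.015 m).
It fails at once if a spray can is toppled (angle between any of can_red, can_blue's own z axis and vertical above 0.6 rad).
It fails at once if a stack is toppled (angle between any of stack_white, stack_orange's own z axis and vertical above 0.6 rad).
It also fails if it takes over 136 s, if anything falls off the work surface, if the arm or the gripper's body presses on something with over 40 N, if the wrist force passes 120 N, or if a joint passes its speed limit or range.

### The arm

A 6-joint arm with a two-finger parallel gripper is mounted at the origin on the work surface. World frame = base frame: x ahead of the robot, y to its left, z up, the work surface at z = 0. Lengths are in m, angles in rad, forces in N, time in s.
With the tool pointing down it reaches from about 0.3 to 0.875 m from the base axis. Payload 6.4 kg.
Tool frame: the origin (TCP) lies midway between the tips of the shut fingers; the grasp point (between the pads) lies 19 mm behind it; z points along the fingers, y is the line along which they close (so a half turn about z gives the same grasp; the last joint's range is limited). The gripper opens to 85 mm and grips with 20 to 120 N. Pads are 22 mm wide; open, the fingers measure 114 mm over their backs; the gripper's body (76 mm by 85 mm) begins 54 mm behind the grasp point. The pads swing forward as they close: fully open they stand 13 mm farther back than shut.
Start: joints at [-1.531, 0.181, 1.607, -0, 1.354, -0.206], TCP at [0.14, -0.558, 0.231] pointing down, gripper open.
Joint ranges: [-2.99, 2.99], [-0.89, 2.07], [0.3, 2.58], [-1.14, 4.28], [0, 2.63], [-3.12, 3.12]. Speed limits (rad/s): [2.57, 2.57, 3.01, 3.14, 3.14, 3.14].

### API

Orientations are given as a rotation vector (axis times angle).
In Python, from workcell import manip gives the robot as it stands.
- The arm moves only by the tool servo_tool, never from a script. Its arguments are lists of equal length, an entry for each row: "delta_pos": the shift along the world's x, y, z in m, a list of three; "spin": the turn about the world's z in degrees; "fingers": the opening, from 0 (shut) to 1 (fully open). A call has 1 to 5 rows; each row is the pose to reach, as a shift and turn from the pose commanded when the call began; what a row does not reach only later rows make up. A row lasts 1/12 s, in which the tool goes at most 41.7 mm and 7.16 degrees, less where a joint would pass 70% of its speed; a pose out of reach is approached as far as the arm can. A call with a gripper value outside its range is refused whole. The fingers move at their own pace and stop on an object; the grip force is fixed at half the most. Time passes only in rows, so rows that repeat a pose let the fingers close. It gives the time, the measured TCP pose, the force, the opening and the grip force at its end, in the units of the state.
- manip.sense(): the state, without advancing time (a new reading comes with each control period).
- manip.get_image(name): name is "scene" or "top"; returns a dict with "color" (420x560x3 uint8, blue, green, red), "intrinsics" (3x3 intrinsics, pixels), "rvec" (rotation vector, rad) and "tvec" (3), from world to camera coordinates, as OpenCV has them. Camera axes: x right, y down, z forward; pixel columns grow to the right and rows downward; lengths in m; the calibration is good to about 2 mm. A picture is of the moment at which its call begins. There is no depth.
- manip.sign_off(): hands the job in; it is judged then, once.
The state is a dict: "clock": time; "joint_pos": joint angles; "qvel": joint speeds; "joint_torque": joint torques, N m; "eef_pos": TCP position; "eef_rot": TCP orientation; "ft_force": force on the tool from outside, world axes, zero at the start; "wrist_torque": the same for the moment, N m; "width": finger opening in m; "grip_force": force on a finger pad.
Only numpy, scipy, OpenCV 4.12 (cv2) and the standard library are available. Lean on these libraries where they do the work, as an engineer would, in place of code of your own. Each camera call takes 0.05 s, during which the arm holds its last target. There are 200 camera calls.

## Working session

There is one attempt and no reset: what is moved stays moved. The work goes in short steps, Python scripts to look and compute and a tool call to move; the robot and the scene stay as the last step left them, time stands still between calls to the robot, and variables do not carry over. Pictures are saved under pics/ and viewed, at most 14 in all, crops included, and the job is handed in when it is done.

Besides the shell and the picture viewer there is one more tool, called by a JSON object that holds its "fn" and its "kwargs", one argument or row to a line. servo_tool: Moves the arm, as the interface text tells. Its arguments: {"type":"object","properties":{"delta_pos":{"type":"array","items":{"type":"array","items":{"type":"number"}}},"spin":{"type":"array","items":{"type":"number"}},"fingers":{"type":"array","items":{"type":"number"}}},"required":["delta_pos","spin","fingers"]}

```bash
mkdir -p pics; cat > h.py <<'E'
from workcell import manip
import cv2, numpy as np
def cam(n):
    d=manip.get_image(n); R=cv2.Rodrigues(np.array(d["rvec"],float))[0]
    return d["color"],np.array(d["intrinsics"],float),R,np.array(d["tvec"],float).reshape(3)
def ray(c,u,v):
    _,K,R,t=c
    return -R.T@t, R.T@np.linalg.inv(K)@np.array([u,v,1.0])
def plane(c,u,v,z):
    o,d=ray(c,u,v); return o+d*(z-o[2])/d[2]
def tri(c1,p1,c2,p2):
    o1,d1=ray(c1,*p1);o2,d2=ray(c2,*p2)
    s=np.linalg.lstsq(np.c_[d1,-d2],o2-o1,rcond=None)[0]
    a=o1+d1*s[0];b=o2+d2*s[1]
    return (a+b)/2,np.linalg.norm(a-b)
def proj(c,X):
    return cv2.projectPoints(np.array(X,float).reshape(-1,3),cv2.Rodrigues(c[2])[0],c[3],c[1],None)[0].reshape(-1,2)
E
python3 - <<'E'
from h import *
for n in("scene","top"):
    c=cam(n); cv2.imwrite(f"pics/{n}0.png",c[0]); print(n,(-c[2].T@c[3]).round(3),c[2][2].round(2),c[1][0,0])
s=manip.sense();print(s["eef_pos"],s["eef_rot"],s["clock"],s["width"])
E
```

```text
scene [1.315 0.581 0.655] [-0.67 -0.51 -0.54] 505.92993177942276
top [ 0.473 -0.008  0.802] [ 0.07  0.01 -1.  ] 384.25278587035626
[ 0.13992532 -0.55720227  0.23046397] [-3.11631807e+00 -3.84929449e-01 -2.70947513e-04] 0.1 0.08500047441631794
```

View pics/scene0.png

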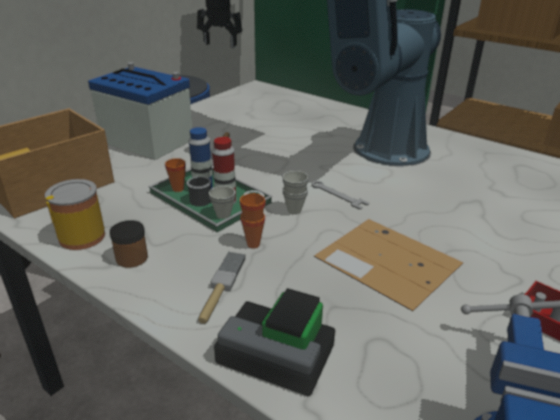

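View pics/top0.png

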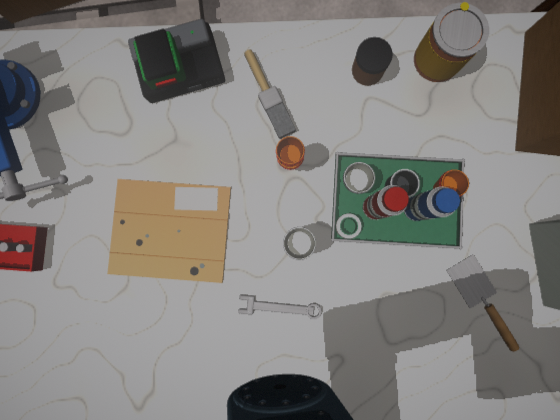

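```bash
python3 - <<'E'
from h import *
t=cv2.imread("pics/top0.png");s=cv2.imread("pics/scene0.png")
a=cv2.resize(t[130:270,265:475],None,fx=3.8,fy=3.8,interpolation=cv2.INTER_CUBIC);cv2.imwrite("pics/tc.png",a)
b=cv2.resize(s[115:265,140:320],None,fx=4,fy=4,interpolation=cv2.INTER_CUBIC);cv2.imwrite("pics/sc.png",b)
E
```

```text
(no output)
```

View pics/tc.png

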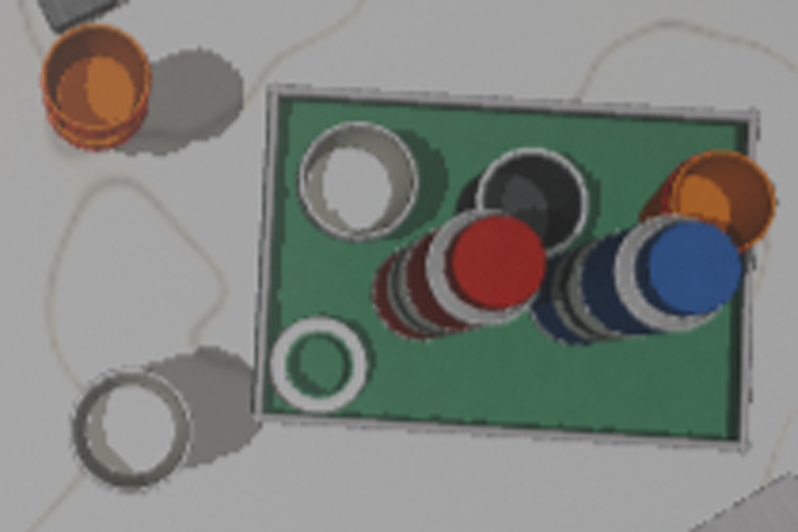

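View pics/sc.png

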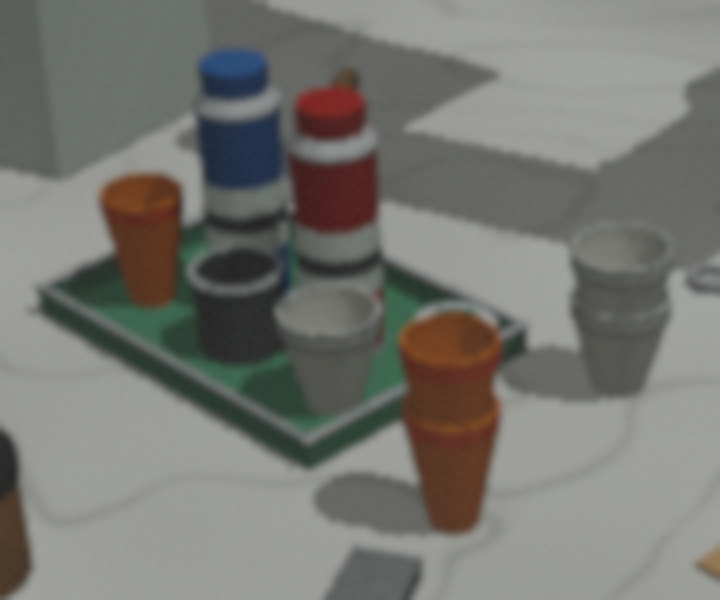

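```bash
cat > m.py <<'E'
from h import *
T=cam("top");S=cam("scene")
f=lambda x,y:((x+.5)/3.8-.5+265,(y+.5)/3.8-.5+130)
g=lambda x,y:((x+.5)/4-.5+140,(y+.5)/4-.5+115)
P={"cupw":((358.5,181.5),(329,312),.067),"cupo":((719,203),(142,193),.081),"red":((499,261.5),(332,101),.168),"blue":((695,267),(235,64),.168),
"stO":((96,78),(450,341),.118),"stW":((132,428),(622,249),.096),"pot":((532,203),(236,270),.058)}
for k,(a,b,z) in P.items():
    X,e=tri(T,f(*a),S,g(*b)); print(k,X.round(4),"gap",round(e,4),"topplane",plane(T,*f(*a),z).round(4)[:2],"sc",plane(S,*g(*b),z).round(4)[:2])
c=[plane(T,*f(*p),.02)[:2] for p in((270,86),(757,113),(747,448),(256,415))]
c=np.array(c);print("tray",c.round(4),c.mean(0),np.linalg.norm(c[1]-c[0]),np.linalg.norm(c[2]-c[1]))
ux=(c[0]+c[1]-c[2]-c[3]);ux/=np.linalg.norm(ux);uy=np.array([-ux[1],ux[0]]);print("yaw",np.degrees(np.arctan2(ux[1],ux[0])))
for n,p in dict(red=(-.016,-0.045),cans=(-.016,.045),b90=(.03,-.09),b0=(.03,0),bp=(.03,.09)).items(): print(n,(c.mean(0)+ux*p[0]+uy*p[1]).round(4))
hsv=cv2.cvtColor(T[0],cv2.COLOR_BGR2HSV)
m=cv2.inRange(hsv,(8,90,120),(22,255,255));m[:,:100]=0;m[:150]=0;m[290:]=0;m[:,240:]=0
m=cv2.morphologyEx(m,cv2.MORPH_CLOSE,np.ones((25,25)))
b=cv2.boxPoints(cv2.minAreaRect(np.argwhere(m)[:,::-1].astype(np.float32)));q=np.array([plane(T,*p,.004)[:2] for p in b]);print("card",q.round(4),q.mean(0))
print(cv2.Rodrigues(np.array(manip.sense()["eef_rot"]))[0].round(3))
E
python3 m.py
```

```text
cupw [ 0.5897 -0.1401  0.0643] gap 0.0004 topplane [ 0.5894 -0.1397] sc [ 0.593  -0.1365]
cupo [ 0.5713 -0.3155  0.0786] gap 0.0001 topplane [ 0.571  -0.3144] sc [ 0.5745 -0.3118]
red [ 0.5363 -0.1808  0.1668] gap 0.0013 topplane [ 0.5365 -0.181 ] sc [ 0.5381 -0.1782]
blue [ 0.5313 -0.2656  0.1656] gap 0.0018 topplane [ 0.5316 -0.2654] sc [ 0.5351 -0.2602]
stO [ 0.6353 -0.0083  0.1153] gap 0.0003 topplane [ 0.6347 -0.0084] sc [ 0.6386 -0.0052]
stW [ 0.468  -0.0202  0.0944] gap 0.0014 topplane [ 0.4684 -0.0208] sc [ 0.47  -0.018]
pot [ 0.5771 -0.2297  0.0558] gap 0.0006 topplane [ 0.577  -0.2293] sc [ 0.5798 -0.2263]
tray [[ 0.6504 -0.1025]
 [ 0.6274 -0.3636]
 [ 0.4482 -0.3473]
 [ 0.4729 -0.0884]] [ 0.54973064 -0.22545939] 0.26206707715286737 0.1799852118148611
yaw -4.872288569784853
red [ 0.53   -0.2689]
cans [ 0.5376 -0.1793]
b90 [ 0.572  -0.3177]
b0 [ 0.5796 -0.228 ]
bp [ 0.5873 -0.1383]
card [[0.4155 0.376 ]
 [0.6136 0.3608]
 [0.5866 0.1198]
 [0.3901 0.1391]] [0.50146911 0.24891989]
[[ 0.97   0.243 -0.   ]
 [ 0.243 -0.97   0.001]
 [ 0.    -0.001 -1.   ]]
```

{"fn": "servo_tool", "kwargs": {
  "delta_pos": [
    [0.027,0.026,0],
    [0.054,0.052,0],
    [0.081,0.078,0],
    [0.108,0.104,0],
    [0.135,0.13,0]
  ],
  "spin": [7,14,21,28,35],
  "fingers": [1,1,1,1,1]
}}

```text
clock: 0.62
eef_pos: [0.2758, -0.4263, 0.2311]
eef_rot: [-2.854, -1.312, -0.0]
ft_force: [1.7, -1.0, 0.2]
width: 0.0857
grip_force: 0.0
```

{"fn": "servo_tool", "kwargs": {
  "delta_pos": [
    [0.027,0.026,0],
    [0.054,0.052,0],
    [0.081,0.078,0],
    [0.108,0.104,0],
    [0.135,0.13,0]
  ],
  "spin": [7,14,21,28,35],
  "fingers": [1,1,1,1,1]
}}

```text
clock: 1.03
eef_pos: [0.4109, -0.2961, 0.2313]
eef_rot: [2.327, 2.111, 0.0]
ft_force: [0.6, -1.0, -0.6]
width: 0.0855
grip_force: 0.0
```

{"fn": "servo_tool", "kwargs": {
  "delta_pos": [
    [0.028,0.026,0],
    [0.056,0.052,0],
    [0.084,0.078,0],
    [0.112,0.104,0],
    [0.126,0.116,0]
  ],
  "spin": [6,6,6,6,6],
  "fingers": [1,1,1,1,1]
}}

```text
clock: 1.45
eef_pos: [0.5382, -0.1783, 0.2312]
eef_rot: [-2.217, -2.226, -0.002]
ft_force: [0.8, -0.7, -0.4]
width: 0.0854
grip_force: 0.0
```

{"fn": "servo_tool", "kwargs": {
  "delta_pos": [
    [-0.002,-0.0025,-0.03],
    [-0.002,-0.0025,-0.065],
    [-0.002,-0.0025,-0.1],
    [-0.002,-0.0025,-0.127],
    [-0.002,-0.0025,-0.127]
  ],
  "spin": [0,0,0,0,0],
  "fingers": [1,1,1,1,1]
}}

```text
clock: 1.87
eef_pos: [0.5297, -0.1817, 0.0979]
eef_rot: [-2.212, -2.215, 0.004]
ft_force: [-0.8, 0.8, -0.7]
width: 0.0854
grip_force: 0.0
```

{"fn": "servo_tool", "kwargs": {
  "delta_pos": [
    [0,0,0],
    [0,0,0],
    [0,0,0],
    [0,0,0],
    [0,0,0]
  ],
  "spin": [0,0,0,0,0],
  "fingers": [0,0,0,0,0]
}}

```text
clock: 2.28
eef_pos: [0.5359, -0.1854, 0.1072]
eef_rot: [2.216, 2.219, 0.002]
ft_force: [1.2, -0.1, 7.2]
width: 0.0506
grip_force: 63.0
```

{"fn": "servo_tool", "kwargs": {
  "delta_pos": [
    [0,0,0],
    [0,0,0],
    [0,0,0],
    [0,0,0]
  ],
  "spin": [0,0,0,0],
  "fingers": [0,0,0,0]
}}

```text
clock: 2.62
eef_pos: [0.5359, -0.1854, 0.1072]
eef_rot: [2.216, 2.219, 0.002]
ft_force: [0.3, -0.4, 7.6]
width: 0.0507
grip_force: 63.0
```

```bash
python3 - <<'E'
from h import *
s=cam("scene")[0];print(manip.sense()["eef_pos"],manip.sense()["ft_force"])
cv2.imwrite("pics/s1.png",cv2.resize(s[65:265,140:330],None,fx=3,fy=3,interpolation=cv2.INTER_CUBIC))
E
```

```text
[ 0.53585677 -0.18540464  0.10721476] [ 1.25473415 -0.14023179  6.88378499]
```

View pics/s1.png

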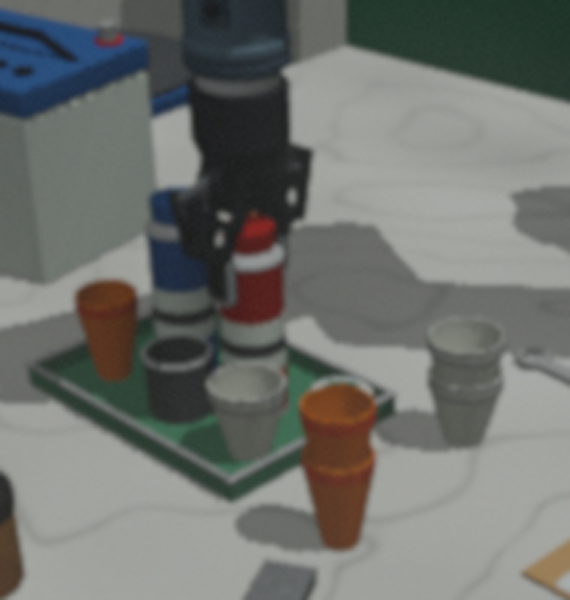

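{"fn": "servo_tool", "kwargs": {
  "delta_pos": [
    [0,0,0.015],
    [0,0,0.045],
    [0,0,0.08],
    [0,0,0.115],
    [0,0,0.14]
  ],
  "spin": [0,0,0,0,0],
  "fingers": [0,0,0,0,0]
}}

```text
clock: 3.08
eef_pos: [0.5347, -0.1846, 0.2485]
eef_rot: [2.217, 2.22, 0.002]
ft_force: [1.1, -0.1, -1.3]
width: 0.0507
grip_force: 62.9
```

{"fn": "servo_tool", "kwargs": {
  "delta_pos": [
    [0,0.02,0],
    [0,0.05,0],
    [0,0.085,0],
    [0,0.12,0],
    [0,0.155,0]
  ],
  "spin": [0,0,0,0,0],
  "fingers": [0,0,0,0,0]
}}

```text
clock: 3.5
eef_pos: [0.5337, -0.028, 0.2452]
eef_rot: [2.22, 2.221, 0.001]
ft_force: [0.6, 0.4, -2.0]
width: 0.0505
grip_force: 62.9
```

{"fn": "servo_tool", "kwargs": {
  "delta_pos": [
    [-0.005,0.035,0],
    [-0.01,0.07,0],
    [-0.015,0.105,0],
    [-0.02,0.14,0],
    [-0.025,0.175,0]
  ],
  "spin": [0,0,0,0,0],
  "fingers": [0,0,0,0,0]
}}

```text
clock: 3.92
eef_pos: [0.5084, 0.1474, 0.2452]
eef_rot: [2.219, 2.222, 0.002]
ft_force: [0.8, 0.2, -2.0]
width: 0.0505
grip_force: 62.9
```

{"fn": "servo_tool", "kwargs": {
  "delta_pos": [
    [-0.005,0.035,0],
    [-0.01,0.07,0],
    [-0.01,0.1,0],
    [-0.01,0.12,0],
    [-0.01,0.12,0]
  ],
  "spin": [0,0,0,0,0],
  "fingers": [0,0,0,0,0]
}}

```text
clock: 4.33
eef_pos: [0.4982, 0.2695, 0.2451]
eef_rot: [-2.215, -2.227, -0.003]
ft_force: [-1.2, 0.1, -2.4]
width: 0.0507
grip_force: 62.9
```

{"fn": "servo_tool", "kwargs": {
  "delta_pos": [
    [0,0.03,0],
    [0,0.03,-0.03],
    [0,0.03,-0.06],
    [0,0.03,-0.09],
    [0,0.03,-0.115]
  ],
  "spin": [0,0,0,0,0],
  "fingers": [0,0,0,0,0]
}}

```text
clock: 4.75
eef_pos: [0.4983, 0.2951, 0.1279]
eef_rot: [-2.22, -2.223, 0.001]
ft_force: [-0.7, 0.2, -1.4]
width: 0.0509
grip_force: 63.1
```

{"fn": "servo_tool", "kwargs": {
  "delta_pos": [
    [0,0,0],
    [0,0,0],
    [0,0,-0.006],
    [0,0,-0.012],
    [0,0,-0.012]
  ],
  "spin": [0,0,0,0,0],
  "fingers": [0,0,0,0,0]
}}

```text
clock: 5.17
eef_pos: [0.4994, 0.2958, 0.1179]
eef_rot: [2.22, 2.222, 0.002]
ft_force: [-0.6, -0.8, -1.8]
width: 0.0507
grip_force: 63.1
```

{"fn": "servo_tool", "kwargs": {
  "delta_pos": [
    [0,0,-0.004],
    [0,0,-0.007],
    [0,0,-0.009],
    [0,0,-0.0105],
    [0,0,-0.0105]
  ],
  "spin": [0,0,0,0,0],
  "fingers": [0,0,0,0,0]
}}

```text
clock: 5.58
eef_pos: [0.4992, 0.2961, 0.1081]
eef_rot: [-2.22, -2.223, -0.001]
ft_force: [-3.2, 0.1, 6.8]
width: 0.0509
grip_force: 64.1
```

{"fn": "servo_tool", "kwargs": {
  "delta_pos": [
    [0,0,0],
    [0,0,0],
    [0,0,0],
    [0,0,0],
    [0,0,0.01]
  ],
  "spin": [0,0,0,0,0],
  "fingers": [1,1,1,1,1]
}}

```text
clock: 6.0
eef_pos: [0.4975, 0.2952, 0.115]
eef_rot: [-2.219, -2.222, 0.006]
ft_force: [-0.4, 0.5, 0.5]
width: 0.0857
grip_force: 0.0
```

{"fn": "servo_tool", "kwargs": {
  "delta_pos": [
    [0,0,0.025],
    [0,0,0.055],
    [0,0,0.085],
    [0,0,0.11],
    [0,0,0.13]
  ],
  "spin": [0,0,0,0,0],
  "fingers": [1,1,1,1,1]
}}

```text
clock: 6.42
eef_pos: [0.4996, 0.296, 0.2503]
eef_rot: [2.219, 2.222, 0.005]
ft_force: [1.1, -0.1, 0.6]
width: 0.0854
grip_force: 0.0
```

{"fn": "servo_tool", "kwargs": {
  "delta_pos": [
    [0,-0.035,0],
    [0,-0.075,0],
    [0.005,-0.115,0],
    [0.01,-0.155,0],
    [0.01,-0.195,0]
  ],
  "spin": [0,0,0,0,0],
  "fingers": [1,1,1,1,1]
}}

```text
clock: 6.83
eef_pos: [0.5093, 0.0991, 0.2479]
eef_rot: [2.218, 2.223, 0.002]
ft_force: [0.2, -1.1, 0.8]
width: 0.0852
grip_force: 0.0
```

{"fn": "servo_tool", "kwargs": {
  "delta_pos": [
    [0,-0.04,0],
    [0.005,-0.08,0],
    [0.01,-0.12,0],
    [0.015,-0.16,0],
    [0.02,-0.2,0]
  ],
  "spin": [0,0,0,0,0],
  "fingers": [1,1,1,1,1]
}}

```text
clock: 7.25
eef_pos: [0.5289, -0.1013, 0.2479]
eef_rot: [2.219, 2.222, 0.001]
ft_force: [1.5, 0.9, -0.6]
width: 0.0853
grip_force: 0.0
```

{"fn": "servo_tool", "kwargs": {
  "delta_pos": [
    [0,-0.04,0],
    [0,-0.08,0],
    [0,-0.12,0],
    [0.001,-0.15,0],
    [0.001,-0.163,0]
  ],
  "spin": [0,0,0,0,0],
  "fingers": [1,1,1,1,1]
}}

```text
clock: 7.67
eef_pos: [0.5294, -0.2665, 0.2475]
eef_rot: [2.223, 2.218, -0.001]
ft_force: [-0.7, 0.9, 0.6]
width: 0.0854
grip_force: 0.0
```

{"fn": "servo_tool", "kwargs": {
  "delta_pos": [
    [0,0,0],
    [0,0,0],
    [0,0,0]
  ],
  "spin": [0,0,0],
  "fingers": [1,1,1]
}}

```text
clock: 7.92
eef_pos: [0.53, -0.2608, 0.2469]
eef_rot: [-2.218, -2.224, -0.001]
ft_force: [0.5, 0.8, 0.8]
width: 0.0855
grip_force: 0.0
```

```bash
python3 - <<'E'
from h import *
c=cam("top");s=c[0]
hsv=cv2.cvtColor(s,cv2.COLOR_BGR2HSV)
m=cv2.inRange(hsv,(0,140,80),(6,255,255))|cv2.inRange(hsv,(174,140,80),(180,255,255));m[:,:100]=0;m[:,250:]=0
n,l,st,ce=cv2.connectedComponentsWithStats(m);
for i in range(1,n):
  if st[i,4]>30: print(st[i],ce[i],plane(c,*ce[i],.169).round(4))
cv2.imwrite("pics/t1.png",s)
E
```

```text
[156  78  20   8  56] [165.17857143  81.42857143] [0.748  0.2002 0.169 ]
[100 218  19  23 376] [108.2393617  228.85904255] [0.5    0.2963 0.169 ]
```

View pics/t1.png

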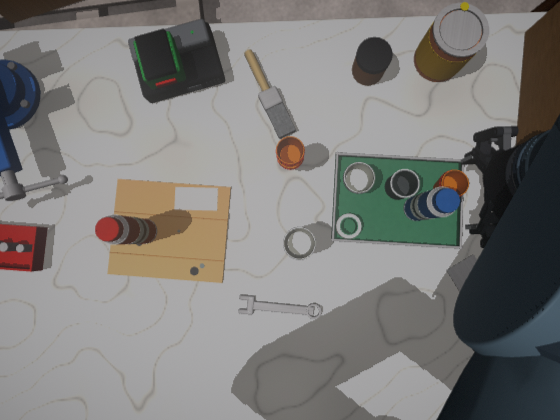

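```bash
python3 - <<'E'
from h import *
c=cam("top")
for f in("pics/top0.png","pics/t1.png"):
  hsv=cv2.cvtColor(cv2.imread(f),cv2.COLOR_BGR2HSV)
  for k,m in dict(red=cv2.inRange(hsv,(0,140,100),(6,255,255))|cv2.inRange(hsv,(174,140,100),(180,255,255)),blue=cv2.inRange(hsv,(100,120,120),(120,255,255))).items():
    n,l,st,ce=cv2.connectedComponentsWithStats(m)
    for i in range(1,n):
      if 200<st[i,4]<700: print(f,k,st[i],plane(c,*ce[i],.168).round(4))
E
```

```text
pics/top0.png red [384 187  24  24 456] [ 0.5365 -0.1808  0.168 ]
pics/top0.png blue [436 189  24  23 408] [ 0.5312 -0.2652  0.168 ]
pics/t1.png red [ 96 218  23  23 428] [0.5    0.2989 0.168 ]
pics/t1.png blue [436 189  24  23 413] [ 0.5312 -0.2652  0.168 ]
```

{"fn": "servo_tool", "kwargs": {
  "delta_pos": [
    [0.001,-0.0045,-0.03],
    [0.001,-0.0045,-0.06],
    [0.001,-0.0045,-0.09],
    [0.001,-0.0045,-0.12],
    [0.001,-0.0045,-0.13]
  ],
  "spin": [0,0,0,0,0],
  "fingers": [1,1,1,1,1]
}}

```text
clock: 8.43
eef_pos: [0.5288, -0.2634, 0.1123]
eef_rot: [-2.213, -2.22, 0.001]
ft_force: [-1.1, 1.0, -1.5]
width: 0.0854
grip_force: 0.0
```

{"fn": "servo_tool", "kwargs": {
  "delta_pos": [
    [0,0,-0.006],
    [0,0,-0.011],
    [0,0,-0.011],
    [0,0,-0.011]
  ],
  "spin": [0,0,0,0],
  "fingers": [1,1,1,1]
}}

```text
clock: 8.77
eef_pos: [0.532, -0.2672, 0.1075]
eef_rot: [2.218, 2.222, 0.0]
ft_force: [-0.6, 0.4, 0.4]
width: 0.0853
grip_force: 0.0
```

{"fn": "servo_tool", "kwargs": {
  "delta_pos": [
    [0,0,0],
    [0,0,0],
    [0,0,0],
    [0,0,0],
    [0,0,0]
  ],
  "spin": [0,0,0,0,0],
  "fingers": [0,0,0,0,0]
}}

```text
clock: 9.18
eef_pos: [0.5316, -0.2674, 0.1072]
eef_rot: [2.218, 2.221, 0.0]
ft_force: [-0.7, 0.3, 6.8]
width: 0.0507
grip_force: 62.9
```

{"fn": "servo_tool", "kwargs": {
  "delta_pos": [
    [0,0,0],
    [0,0,0]
  ],
  "spin": [0,0],
  "fingers": [0,0]
}}

```text
clock: 9.35
eef_pos: [0.5316, -0.2674, 0.1072]
eef_rot: [2.218, 2.221, 0.0]
ft_force: [-1.1, -0.8, 6.3]
width: 0.0509
grip_force: 62.9
```

{"fn": "servo_tool", "kwargs": {
  "delta_pos": [
    [0,0,0.015],
    [0,0,0.045],
    [0,0,0.08],
    [0,0,0.115],
    [0,0,0.14]
  ],
  "spin": [0,0,0,0,0],
  "fingers": [0,0,0,0,0]
}}

```text
clock: 9.77
eef_pos: [0.5313, -0.267, 0.2487]
eef_rot: [2.218, 2.221, 0.001]
ft_force: [1.3, -0.9, -0.2]
width: 0.0506
grip_force: 62.9
```

{"fn": "servo_tool", "kwargs": {
  "delta_pos": [
    [0,0.02,0],
    [0,0.05,0],
    [0,0.085,0],
    [0,0.12,0],
    [0,0.155,0]
  ],
  "spin": [0,0,0,0,0],
  "fingers": [0,0,0,0,0]
}}

```text
clock: 10.18
eef_pos: [0.5302, -0.1103, 0.2453]
eef_rot: [-2.22, -2.221, 0.0]
ft_force: [0.3, 0.8, -2.0]
width: 0.0506
grip_force: 62.9
```

{"fn": "servo_tool", "kwargs": {
  "delta_pos": [
    [-0.005,0.035,0],
    [-0.01,0.07,0],
    [-0.015,0.105,0],
    [-0.02,0.14,0],
    [-0.025,0.175,0]
  ],
  "spin": [0,0,0,0,0],
  "fingers": [0,0,0,0,0]
}}

```text
clock: 10.6
eef_pos: [0.505, 0.0649, 0.2455]
eef_rot: [-2.22, -2.222, 0.001]
ft_force: [0.7, 0.8, -2.2]
width: 0.051
grip_force: 62.9
```

{"fn": "servo_tool", "kwargs": {
  "delta_pos": [
    [-0.005,0.035,0],
    [-0.006,0.07,0],
    [-0.006,0.1,0],
    [-0.006,0.12,0],
    [-0.006,0.13,0]
  ],
  "spin": [0,0,0,0,0],
  "fingers": [0,0,0,0,0]
}}

```text
clock: 11.02
eef_pos: [0.4991, 0.1958, 0.2454]
eef_rot: [-2.216, -2.225, 0.0]
ft_force: [0.1, 0.2, -1.6]
width: 0.0509
grip_force: 62.9
```

{"fn": "servo_tool", "kwargs": {
  "delta_pos": [
    [0,0,0],
    [0,0,-0.03],
    [0,0,-0.06],
    [0,0,-0.09],
    [0,0,-0.115]
  ],
  "spin": [0,0,0,0,0],
  "fingers": [0,0,0,0,0]
}}

```text
clock: 11.43
eef_pos: [0.4993, 0.1915, 0.1287]
eef_rot: [-2.221, -2.221, 0.003]
ft_force: [-0.1, -0.1, -2.0]
width: 0.0503
grip_force: 63.0
```

{"fn": "servo_tool", "kwargs": {
  "delta_pos": [
    [0,0,-0.005],
    [0,0,-0.01],
    [0,0,-0.015],
    [0,0,-0.018],
    [0,0,-0.018]
  ],
  "spin": [0,0,0,0,0],
  "fingers": [0,0,0,0,0]
}}

```text
clock: 11.85
eef_pos: [0.5007, 0.1931, 0.1136]
eef_rot: [2.219, 2.222, 0.002]
ft_force: [-0.1, -0.4, -1.5]
width: 0.0505
grip_force: 63.1
```

{"fn": "servo_tool", "kwargs": {
  "delta_pos": [
    [0,0,-0.003],
    [0,0,-0.005],
    [0,0,-0.0065],
    [0,0,-0.0065],
    [0,0,-0.0065]
  ],
  "spin": [0,0,0,0,0],
  "fingers": [0,0,0,0,0]
}}

```text
clock: 12.27
eef_pos: [0.5007, 0.1935, 0.1082]
eef_rot: [2.219, 2.223, 0.002]
ft_force: [-3.8, -0.7, 8.9]
width: 0.0507
grip_force: 64.1
```

{"fn": "servo_tool", "kwargs": {
  "delta_pos": [
    [0,0,0],
    [0,0,0],
    [0,0,0],
    [0,0,0],
    [0,0,0.01]
  ],
  "spin": [0,0,0,0,0],
  "fingers": [1,1,1,1,1]
}}

```text
clock: 12.68
eef_pos: [0.4984, 0.193, 0.1147]
eef_rot: [-2.218, -2.221, 0.005]
ft_force: [0.5, 0.6, -0.4]
width: 0.0855
grip_force: 0.0
```

{"fn": "servo_tool", "kwargs": {
  "delta_pos": [
    [0,0,0.025],
    [0,0,0.055],
    [0,0,0.085],
    [0,0,0.11],
    [0,0,0.12]
  ],
  "spin": [0,0,0,0,0],
  "fingers": [1,1,1,1,1]
}}

```text
clock: 13.1
eef_pos: [0.5019, 0.1937, 0.2413]
eef_rot: [2.217, 2.22, 0.009]
ft_force: [0.9, -0.4, -0.0]
width: 0.0848
grip_force: 0.0
```

{"fn": "servo_tool", "kwargs": {
  "delta_pos": [
    [0,-0.03,0],
    [0,-0.065,0],
    [0.0,-0.1,0],
    [0.0,-0.135,0],
    [0.0,-0.17,0]
  ],
  "spin": [0,0,0,0,0],
  "fingers": [1,1,1,1,1]
}}

```text
clock: 13.52
eef_pos: [0.4993, 0.0219, 0.236]
eef_rot: [-2.219, -2.223, 0.0]
ft_force: [0.6, 0.9, 0.0]
width: 0.0855
grip_force: 0.0
```

```bash
python3 - <<'E'
from h import *
c=cam("top");s=c[0];cv2.imwrite("pics/t2.png",s)
hsv=cv2.cvtColor(s,cv2.COLOR_BGR2HSV)
for k,m in dict(red=cv2.inRange(hsv,(0,140,100),(6,255,255))|cv2.inRange(hsv,(174,140,100),(180,255,255)),blue=cv2.inRange(hsv,(100,120,120),(120,255,255))).items():
    n,l,st,ce=cv2.connectedComponentsWithStats(m)
    for i in range(1,n):
      if 200<st[i,4]<700: print(k,st[i],plane(c,*ce[i],.169).round(4))
d=cv2.resize(s[130:270,265:475],None,fx=3.8,fy=3.8,interpolation=cv2.INTER_CUBIC);cv2.imwrite("pics/t2c.png",d)
print(manip.sense()["eef_pos"])
E
```

```text
[0.49974533 0.01626153 0.23599053]
```

View pics/t2c.png

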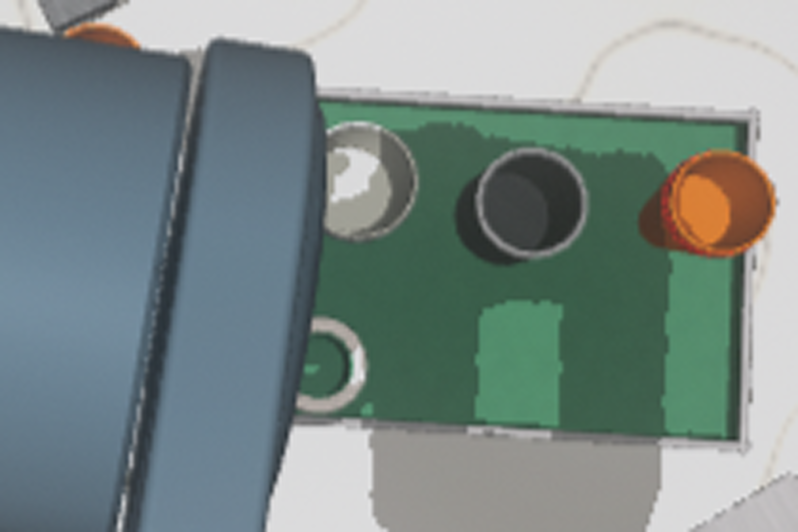

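{"fn": "servo_tool", "kwargs": {
  "delta_pos": [
    [0.018,-0.031,0],
    [0.036,-0.063,0],
    [0.054,-0.095,0],
    [0.072,-0.126,0],
    [0.09,-0.157,0]
  ],
  "spin": [0,0,0,0,0],
  "fingers": [1,1,1,1,1]
}}

```text
clock: 13.98
eef_pos: [0.5903, -0.1351, 0.2358]
eef_rot: [-2.22, -2.222, 0.0]
ft_force: [0.5, 0.2, 0.5]
width: 0.0855
grip_force: 0.0
```

{"fn": "servo_tool", "kwargs": {
  "delta_pos": [
    [0,0,-0.03],
    [0,0,-0.06],
    [0,0,-0.09],
    [0,0,-0.11],
    [0,0,-0.11]
  ],
  "spin": [0,0,0,0,0],
  "fingers": [1,1,1,1,1]
}}

```text
clock: 14.4
eef_pos: [0.5861, -0.1321, 0.1203]
eef_rot: [-2.213, -2.216, 0.006]
ft_force: [-1.1, 0.2, -0.3]
width: 0.0852
grip_force: 0.0
```

{"fn": "servo_tool", "kwargs": {
  "delta_pos": [
    [0,0,0],
    [0,0,0]
  ],
  "spin": [0,0],
  "fingers": [1,1]
}}

```text
clock: 14.57
eef_pos: [0.5908, -0.1339, 0.1276]
eef_rot: [2.219, 2.222, 0.001]
ft_force: [0.8, 0.6, 0.1]
width: 0.0854
grip_force: 0.0
```

{"fn": "servo_tool", "kwargs": {
  "delta_pos": [
    [-0.001,-0.006,-0.02],
    [-0.001,-0.006,-0.04],
    [-0.001,-0.006,-0.06],
    [-0.001,-0.006,-0.075],
    [-0.001,-0.006,-0.0855]
  ],
  "spin": [0,0,0,0,0],
  "fingers": [1,1,1,1,1]
}}

```text
clock: 14.98
eef_pos: [0.5899, -0.14, 0.0415]
eef_rot: [2.218, 2.222, 0.001]
ft_force: [-0.0, 0.4, 1.3]
width: 0.0855
grip_force: 0.0
```

{"fn": "servo_tool", "kwargs": {
  "delta_pos": [
    [0,0,0],
    [0,0,0],
    [0,0,0]
  ],
  "spin": [0,0,0],
  "fingers": [1,1,1]
}}

```text
clock: 15.23
eef_pos: [0.5903, -0.1402, 0.0427]
eef_rot: [2.218, 2.221, 0.002]
ft_force: [-0.2, -0.1, 0.5]
width: 0.0853
grip_force: 0.0
```

{"fn": "servo_tool", "kwargs": {
  "delta_pos": [
    [0,0,-0.003],
    [0,0,-0.003],
    [0,0,-0.003],
    [0,0,-0.003],
    [0,0,-0.003]
  ],
  "spin": [0,0,0,0,0],
  "fingers": [1,0,0,0,0]
}}

```text
clock: 15.65
eef_pos: [0.5895, -0.14, 0.039]
eef_rot: [2.219, 2.222, 0.001]
ft_force: [-0.5, 0.2, 4.9]
width: 0.0584
grip_force: 63.5
```

{"fn": "servo_tool", "kwargs": {
  "delta_pos": [
    [0,0,0],
    [0,0,0],
    [0,0,0]
  ],
  "spin": [0,0,0],
  "fingers": [0,0,0]
}}

```text
clock: 15.9
eef_pos: [0.5895, -0.14, 0.039]
eef_rot: [2.219, 2.222, 0.001]
ft_force: [-0.6, 0.8, 5.7]
width: 0.059
grip_force: 63.5
```

{"fn": "servo_tool", "kwargs": {
  "delta_pos": [
    [0,0,0.012],
    [0,0,0.035],
    [0,0,0.07],
    [0,0,0.11],
    [0,0,0.13]
  ],
  "spin": [0,0,0,0,0],
  "fingers": [0,0,0,0,0]
}}

```text
clock: 16.32
eef_pos: [0.5908, -0.1404, 0.1736]
eef_rot: [2.216, 2.219, 0.004]
ft_force: [0.8, -0.9, 0.5]
width: 0.0587
grip_force: 64.3
```

{"fn": "servo_tool", "kwargs": {
  "delta_pos": [
    [0,0,0],
    [0,0,0],
    [0,0,0]
  ],
  "spin": [0,0,0],
  "fingers": [0,0,0]
}}

```text
clock: 16.57
eef_pos: [0.5883, -0.1394, 0.1673]
eef_rot: [-2.219, -2.222, 0.001]
ft_force: [-1.0, 0.2, -0.4]
width: 0.0584
grip_force: 64.3
```

```bash
python3 - <<'E'
from h import *
s=cam("scene")[0];t=cam("top")[0];cv2.imwrite("pics/t3.png",t)
a=cv2.resize(s[65:265,140:330],None,fx=2.9,fy=2.9,interpolation=cv2.INTER_CUBIC)
cv2.imwrite("pics/s3.png",a);print(manip.sense()["eef_pos"])
E
```

```text
[ 0.58775199 -0.13917847  0.16595853]
```

View pics/s3.png

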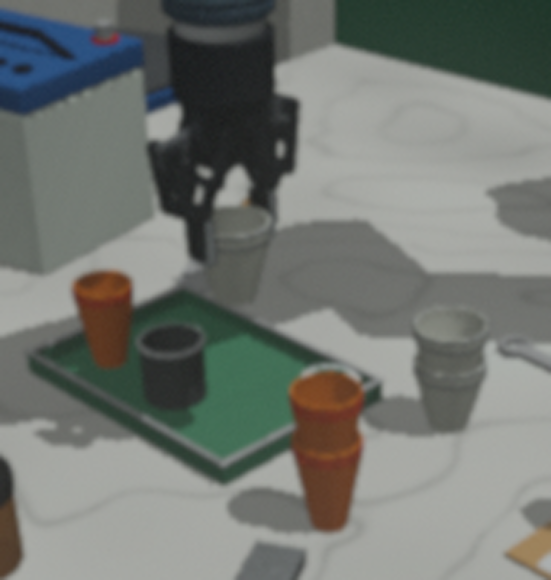

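```bash
python3 - <<'E'
from h import *
t=cv2.imread("pics/top0.png")
a=cv2.resize(t[220:265,278:323],None,fx=8,fy=8,interpolation=cv2.INTER_CUBIC)
b=cv2.resize(t[131:176,268:313],None,fx=8,fy=8,interpolation=cv2.INTER_CUBIC)
i=np.hstack([a,b]);i=cv2.convertScaleAbs(i,alpha=1.4)
for k in range(0,720,40): cv2.line(i,(k,0),(k,6),(0,0,255),1)
for k in range(0,360,40): cv2.line(i,(0,k),(6,k),(0,0,255),1)
cv2.imwrite("pics/z.png",i)
E
```

```text
(no output)
```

View pics/z.png

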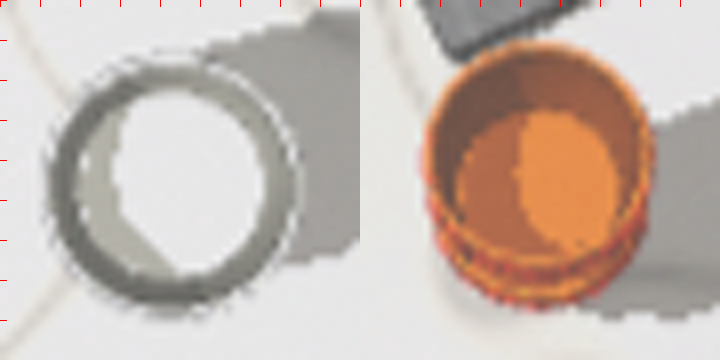

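{"fn": "servo_tool", "kwargs": {
  "delta_pos": [
    [-0.018,0.018,0.0],
    [-0.045,0.045,0],
    [-0.072,0.072,0],
    [-0.1,0.1,0],
    [-0.12,0.119,0]
  ],
  "spin": [0,0,0,0,0],
  "fingers": [0,0,0,0,0]
}}

```text
clock: 17.08
eef_pos: [0.4653, -0.0184, 0.1656]
eef_rot: [-2.216, -2.22, 0.003]
ft_force: [0.7, 0.6, -0.3]
width: 0.0585
grip_force: 64.4
```

{"fn": "servo_tool", "kwargs": {
  "delta_pos": [
    [0,0,0],
    [0,0,0],
    [0,0,0],
    [0,0,0],
    [0,0,0]
  ],
  "spin": [0,0,0,0,0],
  "fingers": [0,0,0,0,0]
}}

```text
clock: 17.5
eef_pos: [0.4696, -0.0215, 0.1676]
eef_rot: [-2.221, -2.222, 0.0]
ft_force: [-0.3, 0.3, 0.1]
width: 0.0585
grip_force: 64.4
```

{"fn": "servo_tool", "kwargs": {
  "delta_pos": [
    [-0.001,0.001,-0.008],
    [-0.001,0.001,-0.016],
    [-0.001,0.001,-0.024],
    [-0.001,0.001,-0.032],
    [-0.001,0.001,-0.035]
  ],
  "spin": [0,0,0,0,0],
  "fingers": [0,0,0,0,0]
}}

```text
clock: 17.92
eef_pos: [0.4668, -0.0195, 0.1308]
eef_rot: [-2.218, -2.221, 0.002]
ft_force: [0.1, -0.1, -0.6]
width: 0.0588
grip_force: 64.4
```

{"fn": "servo_tool", "kwargs": {
  "delta_pos": [
    [0,0,0],
    [0,0,0],
    [0,0,0]
  ],
  "spin": [0,0,0],
  "fingers": [0,0,0]
}}

```text
clock: 18.17
eef_pos: [0.4682, -0.0198, 0.1331]
eef_rot: [2.219, 2.223, 0.0]
ft_force: [0.7, -0.1, -0.6]
width: 0.0586
grip_force: 64.4
```

```bash
python3 - <<'E'
from h import *
S=cam("scene");s=S[0];T=cam("top");cv2.imwrite("pics/t4.png",T[0])
a=cv2.resize(s[80:230,210:360],None,fx=5,fy=4,interpolation=cv2.INTER_CUBIC)
a=cv2.resize(s[100:225,240:350],None,fx=4.7,fy=4.7,interpolation=cv2.INTER_CUBIC)
cv2.imwrite("pics/s4.png",cv2.convertScaleAbs(a,alpha=1.3));print(manip.sense()["eef_pos"])
E
```

```text
[ 0.46831187 -0.01979736  0.13325376]
```

View pics/s4.png

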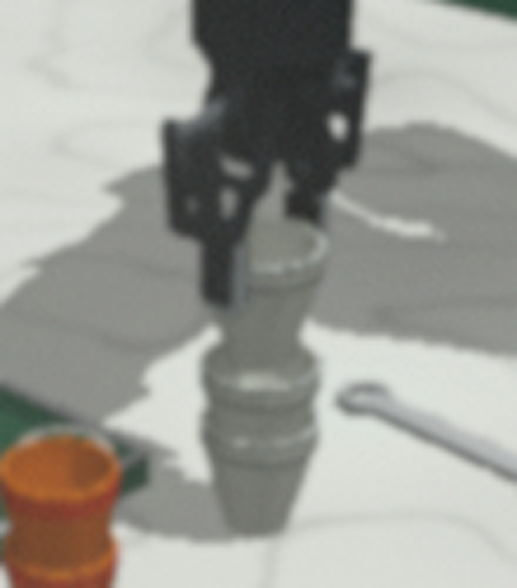

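{"fn": "servo_tool", "kwargs": {
  "delta_pos": [
    [0,0,-0.005],
    [0,0,-0.01],
    [0,0,-0.015],
    [0,0,-0.018],
    [0,0,-0.018]
  ],
  "spin": [0,0,0,0,0],
  "fingers": [0,0,0,0,0]
}}

```text
clock: 18.68
eef_pos: [0.4671, -0.0195, 0.1137]
eef_rot: [-2.219, -2.222, 0.002]
ft_force: [-0.3, 0.1, -0.8]
width: 0.0586
grip_force: 64.4
```

{"fn": "servo_tool", "kwargs": {
  "delta_pos": [
    [0,0,-0.003],
    [0,0,-0.006],
    [0,0,-0.009],
    [0,0,-0.009]
  ],
  "spin": [0,0,0,0],
  "fingers": [0,0,0,0]
}}

```text
clock: 19.02
eef_pos: [0.4675, -0.0196, 0.1051]
eef_rot: [-2.219, -2.222, 0.001]
ft_force: [-0.8, 1.0, 0.2]
width: 0.0585
grip_force: 64.4
```

Expected seated TCP z is about 0.100; no contact force yet.

{"fn": "servo_tool", "kwargs": {
  "delta_pos": [
    [0,0,-0.002],
    [0,0,-0.004],
    [0,0,-0.005],
    [0,0,-0.005]
  ],
  "spin": [0,0,0,0],
  "fingers": [0,0,0,0]
}}

```text
clock: 19.35
eef_pos: [0.4677, -0.0197, 0.1005]
eef_rot: [-2.22, -2.223, 0.0]
ft_force: [-0.6, 0.4, -0.2]
width: 0.0584
grip_force: 64.4
```

{"fn": "servo_tool", "kwargs": {
  "delta_pos": [
    [0,0,-0.001],
    [0,0,-0.002],
    [0,0,-0.002]
  ],
  "spin": [0,0,0],
  "fingers": [0,0,0]
}}

```text
clock: 19.6
eef_pos: [0.4684, -0.0199, 0.0999]
eef_rot: [2.219, 2.223, 0.0]
ft_force: [-3.3, -0.9, 9.6]
width: 0.0585
grip_force: 65.1
```

{"fn": "servo_tool", "kwargs": {
  "delta_pos": [
    [0,0,0.001],
    [0,0,0.001],
    [0,0,0.001],
    [0,0,0.001],
    [0,0,0.006]
  ],
  "spin": [0,0,0,0,0],
  "fingers": [1,1,1,1,1]
}}

```text
clock: 20.02
eef_pos: [0.4671, -0.0195, 0.104]
eef_rot: [-2.219, -2.222, 0.002]
ft_force: [0.9, -0.3, 0.3]
width: 0.0857
grip_force: 0.0
```

{"fn": "servo_tool", "kwargs": {
  "delta_pos": [
    [0,0,0.02],
    [0,0,0.04],
    [0,0,0.06],
    [0,0,0.08],
    [0,0,0.085]
  ],
  "spin": [0,0,0,0,0],
  "fingers": [1,1,1,1,1]
}}

```text
clock: 20.43
eef_pos: [0.4698, -0.0202, 0.1933]
eef_rot: [2.216, 2.22, 0.004]
ft_force: [-0.4, -0.3, -0.1]
width: 0.0856
grip_force: 0.0
```

{"fn": "servo_tool", "kwargs": {
  "delta_pos": [
    [0.01,-0.035,0],
    [0.02,-0.07,0],
    [0.03,-0.105,0],
    [0.04,-0.14,0],
    [0.05,-0.175,0]
  ],
  "spin": [0,0,0,0,0],
  "fingers": [1,1,1,1,1]
}}

```text
clock: 20.85
eef_pos: [0.5179, -0.1962, 0.189]
eef_rot: [-2.219, -2.223, 0.0]
ft_force: [-0.3, 0.4, -1.2]
width: 0.0853
grip_force: 0.0
```

{"fn": "servo_tool", "kwargs": {
  "delta_pos": [
    [0.015,-0.035,0],
    [0.03,-0.07,0],
    [0.045,-0.1,0],
    [0.053,-0.12,0],
    [0.053,-0.12,0]
  ],
  "spin": [0,0,0,0,0],
  "fingers": [1,1,1,1,1]
}}

```text
clock: 21.27
eef_pos: [0.5713, -0.319, 0.1884]
eef_rot: [2.223, 2.219, -0.001]
ft_force: [0.3, 0.8, -1.1]
width: 0.0852
grip_force: 0.0
```

{"fn": "servo_tool", "kwargs": {
  "delta_pos": [
    [0,0,0],
    [0,0,0],
    [0,0,0]
  ],
  "spin": [0,0,0],
  "fingers": [1,1,1]
}}

```text
clock: 21.52
eef_pos: [0.5705, -0.3134, 0.1893]
eef_rot: [-2.218, -2.223, -0.0]
ft_force: [0.8, -0.2, 0.1]
width: 0.0856
grip_force: 0.0
```

```bash
python3 - <<'E'
from h import *
S=cam("scene");s=S[0];T=cam("top");cv2.imwrite("pics/s5.png",s)
cv2.imwrite("pics/t5.png",T[0]); print(manip.sense()["eef_pos"])
a=cv2.resize(s[110:260,150:480],None,fx=2.4,fy=2.4,interpolation=cv2.INTER_CUBIC)
b=cv2.resize(T[0][190:280,80:330],None,fx=2.4,fy=2.4,interpolation=cv2.INTER_CUBIC)
i=np.zeros((a.shape[0]+b.shape[0],max(a.shape[1],b.shape[1]),3),np.uint8);i[:a.shape[0],:a.shape[1]]=a;i[a.shape[0]:,:b.shape[1]]=b
cv2.imwrite("pics/c5.png",i)
E
```

```text
[ 0.57080725 -0.31349404  0.18985963]
```

View pics/c5.png

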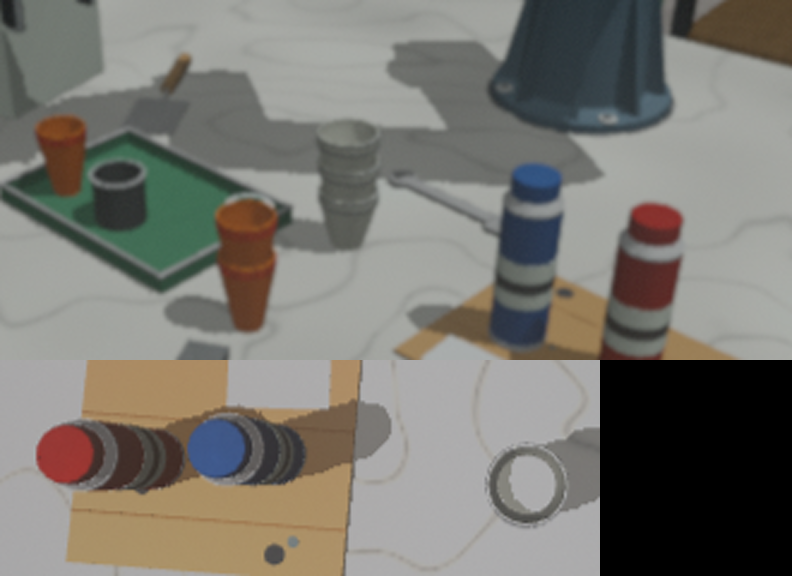

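{"fn": "servo_tool", "kwargs": {
  "delta_pos": [
    [0.0,-0.0015,-0.025],
    [0.0,-0.0015,-0.05],
    [0,-0.0015,-0.075],
    [0,-0.0015,-0.1],
    [0,-0.0015,-0.115]
  ],
  "spin": [0,0,0,0,0],
  "fingers": [1,1,1,1,1]
}}

```text
clock: 22.03
eef_pos: [0.5697, -0.3143, 0.0721]
eef_rot: [-2.216, -2.222, 0.001]
ft_force: [-0.3, 0.9, -0.4]
width: 0.085
grip_force: 0.0
```

{"fn": "servo_tool", "kwargs": {
  "delta_pos": [
    [0,0,-0.008],
    [0,0,-0.016],
    [0,0,-0.021],
    [0,0,-0.021],
    [0,0,-0.021]
  ],
  "spin": [0,0,0,0,0],
  "fingers": [1,1,1,1,1]
}}

```text
clock: 22.45
eef_pos: [0.5715, -0.3165, 0.0547]
eef_rot: [2.219, 2.222, 0.0]
ft_force: [0.2, -0.1, 0.3]
width: 0.0853
grip_force: 0.0
```

{"fn": "servo_tool", "kwargs": {
  "delta_pos": [
    [0,0,0],
    [0,0,0]
  ],
  "spin": [0,0],
  "fingers": [1,1]
}}

```text
clock: 22.62
eef_pos: [0.5716, -0.3167, 0.055]
eef_rot: [2.218, 2.222, 0.0]
ft_force: [0.5, 1.2, -0.1]
width: 0.0854
grip_force: 0.0
```

{"fn": "servo_tool", "kwargs": {
  "delta_pos": [
    [0,0.0012,-0.003],
    [0,0.0012,-0.003],
    [0,0.0012,-0.003],
    [0,0.0012,-0.003],
    [0,0.0012,-0.003]
  ],
  "spin": [0,0,0,0,0],
  "fingers": [1,0,0,0,0]
}}

```text
clock: 23.03
eef_pos: [0.5713, -0.3154, 0.0514]
eef_rot: [2.219, 2.222, 0.0]
ft_force: [0.1, 0.1, -0.0]
width: 0.0506
grip_force: 62.2
```

{"fn": "servo_tool", "kwargs": {
  "delta_pos": [
    [0,0,0],
    [0,0,0],
    [0,0,0]
  ],
  "spin": [0,0,0],
  "fingers": [0,0,0]
}}

```text
clock: 23.28
eef_pos: [0.5713, -0.3154, 0.0513]
eef_rot: [2.219, 2.222, 0.0]
ft_force: [0.6, -0.3, 4.4]
width: 0.0508
grip_force: 62.5
```

{"fn": "servo_tool", "kwargs": {
  "delta_pos": [
    [0,0,0.012],
    [0,0,0.04],
    [0,0,0.075],
    [0,0,0.115],
    [0,0,0.145]
  ],
  "spin": [0,0,0,0,0],
  "fingers": [0,0,0,0,0]
}}

```text
clock: 23.7
eef_pos: [0.5711, -0.3151, 0.1992]
eef_rot: [2.219, 2.222, 0.0]
ft_force: [1.3, -0.9, 0.6]
width: 0.0509
grip_force: 62.4
```

{"fn": "servo_tool", "kwargs": {
  "delta_pos": [
    [0,0.02,0],
    [0.01,0.05,0],
    [0.02,0.085,0],
    [0.03,0.12,0],
    [0.035,0.155,0]
  ],
  "spin": [0,0,0,0,0],
  "fingers": [0,0,0,0,0]
}}

```text
clock: 24.12
eef_pos: [0.6062, -0.1585, 0.1963]
eef_rot: [-2.22, -2.222, -0.0]
ft_force: [-0.4, 0.0, 0.0]
width: 0.0506
grip_force: 62.4
```

{"fn": "servo_tool", "kwargs": {
  "delta_pos": [
    [0.007,0.035,0],
    [0.014,0.07,0],
    [0.021,0.105,0],
    [0.028,0.135,0],
    [0.028,0.152,0]
  ],
  "spin": [0,0,0,0,0],
  "fingers": [0,0,0,0,0]
}}

```text
clock: 24.53
eef_pos: [0.6341, -0.0043, 0.1962]
eef_rot: [-2.217, -2.225, -0.001]
ft_force: [-0.3, -0.5, -1.6]
width: 0.051
grip_force: 62.4
```

{"fn": "servo_tool", "kwargs": {
  "delta_pos": [
    [0,0,0],
    [0,0,0],
    [0,0,0],
    [0,0,0],
    [0,0,0]
  ],
  "spin": [0,0,0,0,0],
  "fingers": [0,0,0,0,0]
}}

```text
clock: 24.95
eef_pos: [0.6338, -0.0094, 0.1958]
eef_rot: [2.222, 2.221, -0.0]
ft_force: [0.1, 0.5, -0.1]
width: 0.0507
grip_force: 62.4
```

{"fn": "servo_tool", "kwargs": {
  "delta_pos": [
    [0.001,0.001,-0.008],
    [0.001,0.001,-0.016],
    [0.001,0.001,-0.024],
    [0.001,0.001,-0.032],
    [0.001,0.001,-0.036]
  ],
  "spin": [0,0,0,0,0],
  "fingers": [0,0,0,0,0]
}}

```text
clock: 25.37
eef_pos: [0.6339, -0.007, 0.1575]
eef_rot: [-2.218, -2.221, 0.003]
ft_force: [-0.4, 0.4, -0.3]
width: 0.0512
grip_force: 62.4
```

{"fn": "servo_tool", "kwargs": {
  "delta_pos": [
    [0,0,-0.004],
    [0,0,-0.008],
    [0,0,-0.012],
    [0,0,-0.016],
    [0,0,-0.016]
  ],
  "spin": [0,0,0,0,0],
  "fingers": [0,0,0,0,0]
}}

```text
clock: 25.78
eef_pos: [0.6345, -0.0069, 0.1428]
eef_rot: [-2.219, -2.222, 0.001]
ft_force: [0.2, 1.0, 0.1]
width: 0.0506
grip_force: 62.4
```

{"fn": "servo_tool", "kwargs": {
  "delta_pos": [
    [0,-0.001,-0.003],
    [0,-0.001,-0.006],
    [0,-0.001,-0.009],
    [0,-0.001,-0.011],
    [0,-0.001,-0.011]
  ],
  "spin": [0,0,0,0,0],
  "fingers": [0,0,0,0,0]
}}

```text
clock: 26.2
eef_pos: [0.6346, -0.008, 0.1322]
eef_rot: [-2.219, -2.222, 0.001]
ft_force: [0.0, -0.6, -0.2]
width: 0.0504
grip_force: 62.4
```

{"fn": "servo_tool", "kwargs": {
  "delta_pos": [
    [0,0,-0.001],
    [0,0,-0.002],
    [0,0,-0.003],
    [0,0,-0.003]
  ],
  "spin": [0,0,0,0],
  "fingers": [0,0,0,0]
}}

```text
clock: 26.53
eef_pos: [0.6349, -0.008, 0.1296]
eef_rot: [-2.22, -2.223, 0.0]
ft_force: [0.8, -0.1, -1.3]
width: 0.0509
grip_force: 62.4
```

{"fn": "servo_tool", "kwargs": {
  "delta_pos": [
    [0,0,-0.001],
    [0,0,-0.002],
    [0,0,-0.002]
  ],
  "spin": [0,0,0],
  "fingers": [0,0,0]
}}

```text
clock: 26.78
eef_pos: [0.6353, -0.0081, 0.1283]
eef_rot: [2.219, 2.223, 0.001]
ft_force: [-1.2, 0.3, 3.0]
width: 0.0509
grip_force: 62.6
```

{"fn": "servo_tool", "kwargs": {
  "delta_pos": [
    [0,0,0.001],
    [0,0,0.001],
    [0,0,0.001],
    [0,0,0.001],
    [0,0,0.006]
  ],
  "spin": [0,0,0,0,0],
  "fingers": [1,1,1,1,1]
}}

```text
clock: 27.2
eef_pos: [0.6341, -0.0079, 0.1327]
eef_rot: [-2.218, -2.222, 0.002]
ft_force: [-0.7, -0.1, -0.1]
width: 0.0854
grip_force: 0.0
```

{"fn": "servo_tool", "kwargs": {
  "delta_pos": [
    [0,0,0.02],
    [0,0,0.04],
    [0,0,0.07],
    [0,0,0.1],
    [0,0,0.11]
  ],
  "spin": [0,0,0,0,0],
  "fingers": [1,1,1,1,1]
}}

```text
clock: 27.62
eef_pos: [0.6371, -0.0084, 0.2496]
eef_rot: [2.215, 2.219, 0.007]
ft_force: [0.7, -0.2, 0.9]
width: 0.0853
grip_force: 0.0
```

{"fn": "servo_tool", "kwargs": {
  "delta_pos": [
    [-0.02,0.03,0],
    [-0.04,0.06,0],
    [-0.06,0.09,0],
    [-0.08,0.12,0],
    [-0.1,0.15,0]
  ],
  "spin": [0,0,0,0,0],
  "fingers": [1,1,1,1,1]
}}

```text
clock: 28.03
eef_pos: [0.5337, 0.143, 0.2436]
eef_rot: [-2.22, -2.222, 0.0]
ft_force: [0.7, 0.6, -0.1]
width: 0.0856
grip_force: 0.0
```

{"fn": "servo_tool", "kwargs": {
  "delta_pos": [
    [-0.015,0.02,0],
    [-0.03,0.045,0],
    [-0.035,0.052,0],
    [-0.035,0.052,0],
    [-0.035,0.052,0]
  ],
  "spin": [0,0,0,0,0],
  "fingers": [1,1,1,1,1]
}}

```text
clock: 28.45
eef_pos: [0.5002, 0.1938, 0.2439]
eef_rot: [2.218, 2.224, 0.0]
ft_force: [-0.1, -0.3, 1.0]
width: 0.0852
grip_force: 0.0
```

```bash
python3 - <<'E'
from h import *
S=cam("scene");s=S[0]
print(manip.sense()["eef_pos"])
a=cv2.resize(s[110:260,150:480],None,fx=2.4,fy=2.4,interpolation=cv2.INTER_CUBIC)
cv2.imwrite("pics/c6.png",a)
E
```

```text
[0.50057727 0.19322256 0.243831  ]
```

View pics/c6.png

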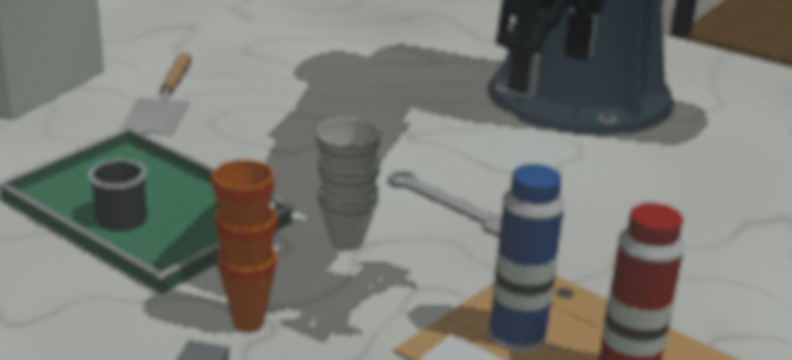

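{"fn": "servo_tool", "kwargs": {
  "delta_pos": [
    [0,0,-0.03],
    [0,0,-0.06],
    [0,0,-0.09],
    [0,0,-0.115],
    [0,0,-0.125]
  ],
  "spin": [0,0,0,0,0],
  "fingers": [1,1,1,1,1]
}}

```text
clock: 28.92
eef_pos: [0.4984, 0.192, 0.1148]
eef_rot: [-2.22, -2.218, 0.008]
ft_force: [-1.1, 0.1, 0.1]
width: 0.0857
grip_force: 0.0
```

{"fn": "servo_tool", "kwargs": {
  "delta_pos": [
    [0,0,-0.006],
    [0,0,-0.011],
    [0,0,-0.011],
    [0,0,-0.011]
  ],
  "spin": [0,0,0,0],
  "fingers": [1,1,1,1]
}}

```text
clock: 29.25
eef_pos: [0.5011, 0.1939, 0.109]
eef_rot: [2.219, 2.222, 0.003]
ft_force: [0.0, 0.6, 0.0]
width: 0.0856
grip_force: 0.0
```

{"fn": "servo_tool", "kwargs": {
  "delta_pos": [
    [0,0,0],
    [0,0,0],
    [0,0,0],
    [0,0,0],
    [0,0,0]
  ],
  "spin": [0,0,0,0,0],
  "fingers": [0,0,0,0,0]
}}

```text
clock: 29.67
eef_pos: [0.5008, 0.1942, 0.1091]
eef_rot: [2.219, 2.222, 0.003]
ft_force: [-0.2, 0.5, 6.7]
width: 0.0507
grip_force: 63.2
```

{"fn": "servo_tool", "kwargs": {
  "delta_pos": [
    [0,0,0],
    [0,0,0]
  ],
  "spin": [0,0],
  "fingers": [0,0]
}}

```text
clock: 29.83
eef_pos: [0.5009, 0.1942, 0.1091]
eef_rot: [2.219, 2.222, 0.003]
ft_force: [-0.2, -0.6, 6.8]
width: 0.0509
grip_force: 63.2
```

{"fn": "servo_tool", "kwargs": {
  "delta_pos": [
    [0,0,0.015],
    [0,0,0.045],
    [0,0,0.085],
    [0,0,0.125],
    [0,0,0.15]
  ],
  "spin": [0,0,0,0,0],
  "fingers": [0,0,0,0,0]
}}

```text
clock: 30.25
eef_pos: [0.5008, 0.1942, 0.2618]
eef_rot: [2.218, 2.222, 0.005]
ft_force: [1.1, 1.1, -1.1]
width: 0.0503
grip_force: 63.0
```

{"fn": "servo_tool", "kwargs": {
  "delta_pos": [
    [0.005,-0.02,0],
    [0.015,-0.05,0],
    [0.025,-0.085,0],
    [0.031,-0.12,0],
    [0.031,-0.155,0]
  ],
  "spin": [0,0,0,0,0],
  "fingers": [0,0,0,0,0]
}}

```text
clock: 30.67
eef_pos: [0.5312, 0.0376, 0.2575]
eef_rot: [2.219, 2.224, -0.0]
ft_force: [1.2, -1.1, -2.5]
width: 0.051
grip_force: 63.0
```

{"fn": "servo_tool", "kwargs": {
  "delta_pos": [
    [0,-0.035,0],
    [0,-0.07,0],
    [0,-0.105,0],
    [0,-0.14,0],
    [0,-0.175,0]
  ],
  "spin": [0,0,0,0,0],
  "fingers": [0,0,0,0,0]
}}

```text
clock: 31.08
eef_pos: [0.5303, -0.1375, 0.2574]
eef_rot: [-2.219, -2.223, 0.0]
ft_force: [-0.4, 0.6, -0.3]
width: 0.0509
grip_force: 63.0
```

{"fn": "servo_tool", "kwargs": {
  "delta_pos": [
    [0,-0.035,0],
    [0,-0.07,0],
    [0,-0.1,0],
    [0,-0.12,0],
    [0,-0.131,0]
  ],
  "spin": [0,0,0,0,0],
  "fingers": [0,0,0,0,0]
}}

```text
clock: 31.5
eef_pos: [0.5302, -0.2695, 0.257]
eef_rot: [-2.222, -2.22, 0.001]
ft_force: [0.1, -0.5, -2.0]
width: 0.0506
grip_force: 63.0
```

{"fn": "servo_tool", "kwargs": {
  "delta_pos": [
    [0,0,0],
    [0,0,-0.03],
    [0,0,-0.06],
    [0,0,-0.09],
    [0,0,-0.11]
  ],
  "spin": [0,0,0,0,0],
  "fingers": [0,0,0,0,0]
}}

```text
clock: 31.92
eef_pos: [0.5298, -0.2641, 0.1447]
eef_rot: [-2.215, -2.222, -0.0]
ft_force: [-1.0, 0.0, -1.6]
width: 0.0509
grip_force: 63.0
```

{"fn": "servo_tool", "kwargs": {
  "delta_pos": [
    [0,0,-0.01],
    [0,0,-0.02],
    [0,0,-0.025],
    [0,0,-0.025],
    [0,0,-0.025]
  ],
  "spin": [0,0,0,0,0],
  "fingers": [0,0,0,0,0]
}}

```text
clock: 32.33
eef_pos: [0.5316, -0.2672, 0.1239]
eef_rot: [2.218, 2.222, 0.0]
ft_force: [0.6, 0.4, -1.5]
width: 0.0505
grip_force: 63.0
```

Target z 0.108.

{"fn": "servo_tool", "kwargs": {
  "delta_pos": [
    [0,0,-0.005],
    [0,0,-0.01],
    [0,0,-0.014],
    [0,0,-0.0165],
    [0,0,-0.0165]
  ],
  "spin": [0,0,0,0,0],
  "fingers": [0,0,0,0,0]
}}

```text
clock: 32.75
eef_pos: [0.5312, -0.2676, 0.1081]
eef_rot: [2.219, 2.222, -0.001]
ft_force: [-3.8, 1.4, 10.3]
width: 0.0509
grip_force: 64.1
```

{"fn": "servo_tool", "kwargs": {
  "delta_pos": [
    [0,0,0],
    [0,0,0]
  ],
  "spin": [0,0],
  "fingers": [0,0]
}}

```text
clock: 32.92
eef_pos: [0.5312, -0.2676, 0.1081]
eef_rot: [2.219, 2.222, -0.001]
ft_force: [-4.8, 1.1, 10.9]
width: 0.0506
grip_force: 64.1
```

{"fn": "servo_tool", "kwargs": {
  "delta_pos": [
    [0,0,0.001],
    [0,0,0.001],
    [0,0,0.001],
    [0,0,0.001],
    [0,0,0.01]
  ],
  "spin": [0,0,0,0,0],
  "fingers": [1,1,1,1,1]
}}

```text
clock: 33.33
eef_pos: [0.5297, -0.2662, 0.1145]
eef_rot: [-2.217, -2.22, 0.001]
ft_force: [-1.1, 0.2, -0.0]
width: 0.0849
grip_force: 0.0
```

{"fn": "servo_tool", "kwargs": {
  "delta_pos": [
    [0,0,0.025],
    [0,0,0.055],
    [0,0,0.085],
    [0,0,0.115],
    [0,0,0.13]
  ],
  "spin": [0,0,0,0,0],
  "fingers": [1,1,1,1,1]
}}

```text
clock: 33.75
eef_pos: [0.5322, -0.268, 0.2514]
eef_rot: [2.215, 2.219, 0.001]
ft_force: [0.8, -0.8, 0.0]
width: 0.0853
grip_force: 0.0
```

{"fn": "servo_tool", "kwargs": {
  "delta_pos": [
    [0,0.035,0],
    [0,0.072,0],
    [0,0.111,0],
    [0,0.15,0],
    [0,0.189,0]
  ],
  "spin": [0,0,0,0,0],
  "fingers": [1,1,1,1,1]
}}

```text
clock: 34.17
eef_pos: [0.5306, -0.0765, 0.247]
eef_rot: [2.22, 2.222, 0.001]
ft_force: [0.6, 0.6, 0.3]
width: 0.0853
grip_force: 0.0
```

{"fn": "servo_tool", "kwargs": {
  "delta_pos": [
    [-0.003,0.039,0],
    [-0.006,0.078,0],
    [-0.009,0.117,0],
    [-0.012,0.156,0],
    [-0.015,0.195,0]
  ],
  "spin": [0,0,0,0,0],
  "fingers": [1,1,1,1,1]
}}

```text
clock: 34.58
eef_pos: [0.5155, 0.1188, 0.2471]
eef_rot: [2.219, 2.222, 0.001]
ft_force: [1.6, 0.3, 1.3]
width: 0.0852
grip_force: 0.0
```

{"fn": "servo_tool", "kwargs": {
  "delta_pos": [
    [-0.004,0.039,0],
    [-0.008,0.078,0],
    [-0.012,0.117,0],
    [-0.016,0.15,0],
    [-0.017,0.18,0]
  ],
  "spin": [0,0,0,0,0],
  "fingers": [1,1,1,1,1]
}}

```text
clock: 35.0
eef_pos: [0.498, 0.2994, 0.247]
eef_rot: [-2.218, -2.224, -0.001]
ft_force: [0.3, 0.6, -1.0]
width: 0.0855
grip_force: 0.0
```

{"fn": "servo_tool", "kwargs": {
  "delta_pos": [
    [0,0,0],
    [0,0,0],
    [0,0,0],
    [0,0,0]
  ],
  "spin": [0,0,0,0],
  "fingers": [1,1,1,1]
}}

```text
clock: 35.33
eef_pos: [0.4992, 0.296, 0.2465]
eef_rot: [2.221, 2.222, -0.0]
ft_force: [-0.0, 0.1, 0.0]
width: 0.0854
grip_force: 0.0
```

```bash
python3 - <<'E'
from h import *
c=cam("top");cv2.imwrite("pics/t7.png",c[0])
hsv=cv2.cvtColor(c[0],cv2.COLOR_BGR2HSV)
for k,m in dict(red=cv2.inRange(hsv,(0,140,100),(6,255,255))|cv2.inRange(hsv,(174,140,100),(180,255,255)),blue=cv2.inRange(hsv,(100,120,120),(120,255,255))).items():
    n,l,st,ce=cv2.connectedComponentsWithStats(m)
    for i in range(1,n):
      if 200<st[i,4]<700: print(k,st[i],plane(c,*ce[i],.168).round(4))
print(manip.sense()["eef_pos"])
E
```

```text
red [ 96 218  23  23 431] [0.5001 0.2989 0.168 ]
blue [437 189  24  23 425] [ 0.5313 -0.2663  0.168 ]
[0.49923025 0.29584454 0.24642587]
```

Blue is back within about 1 mm. Now red.

{"fn": "servo_tool", "kwargs": {
  "delta_pos": [
    [0,0,-0.03],
    [0,0,-0.06],
    [0,0,-0.09],
    [0,0,-0.115],
    [0,0,-0.127]
  ],
  "spin": [0,0,0,0,0],
  "fingers": [1,1,1,1,1]
}}

```text
clock: 35.8
eef_pos: [0.4972, 0.295, 0.1158]
eef_rot: [-2.22, -2.219, 0.007]
ft_force: [-0.7, 0.2, -0.1]
width: 0.0854
grip_force: 0.0
```

{"fn": "servo_tool", "kwargs": {
  "delta_pos": [
    [0,0,-0.006],
    [0,0,-0.011],
    [0,0,-0.011],
    [0,0,-0.011]
  ],
  "spin": [0,0,0,0],
  "fingers": [1,1,1,1]
}}

```text
clock: 36.13
eef_pos: [0.5, 0.2971, 0.1097]
eef_rot: [2.219, 2.222, 0.003]
ft_force: [-0.6, -0.6, 0.6]
width: 0.0854
grip_force: 0.0
```

{"fn": "servo_tool", "kwargs": {
  "delta_pos": [
    [0,0,0],
    [0,0,0],
    [0,0,0],
    [0,0,0],
    [0,0,0]
  ],
  "spin": [0,0,0,0,0],
  "fingers": [0,0,0,0,0]
}}

```text
clock: 36.55
eef_pos: [0.4999, 0.2974, 0.1096]
eef_rot: [2.219, 2.222, 0.004]
ft_force: [-0.4, 0.8, 6.1]
width: 0.0507
grip_force: 63.1
```

{"fn": "servo_tool", "kwargs": {
  "delta_pos": [
    [0,0,0],
    [0,0,0]
  ],
  "spin": [0,0],
  "fingers": [0,0]
}}

```text
clock: 36.72
eef_pos: [0.4999, 0.2974, 0.1096]
eef_rot: [2.219, 2.222, 0.004]
ft_force: [-0.1, 0.0, 6.3]
width: 0.0505
grip_force: 63.1
```

{"fn": "servo_tool", "kwargs": {
  "delta_pos": [
    [0,0,0.015],
    [0,0,0.045],
    [0,0,0.085],
    [0,0,0.125],
    [0,0,0.15]
  ],
  "spin": [0,0,0,0,0],
  "fingers": [0,0,0,0,0]
}}

```text
clock: 37.13
eef_pos: [0.4997, 0.2974, 0.2623]
eef_rot: [2.218, 2.222, 0.005]
ft_force: [1.3, -0.1, -0.2]
width: 0.0508
grip_force: 62.9
```

{"fn": "servo_tool", "kwargs": {
  "delta_pos": [
    [0.005,-0.02,0],
    [0.015,-0.05,0],
    [0.025,-0.085,0],
    [0.036,-0.12,0],
    [0.036,-0.155,0]
  ],
  "spin": [0,0,0,0,0],
  "fingers": [0,0,0,0,0]
}}

```text
clock: 37.55
eef_pos: [0.5357, 0.1403, 0.258]
eef_rot: [2.219, 2.223, 0.0]
ft_force: [0.4, -0.1, -0.9]
width: 0.0508
grip_force: 63.0
```

{"fn": "servo_tool", "kwargs": {
  "delta_pos": [
    [0,-0.035,0],
    [0,-0.07,0],
    [0,-0.105,0],
    [0,-0.14,0],
    [0,-0.175,0]
  ],
  "spin": [0,0,0,0,0],
  "fingers": [0,0,0,0,0]
}}

```text
clock: 37.97
eef_pos: [0.5342, -0.0345, 0.2579]
eef_rot: [-2.219, -2.223, 0.001]
ft_force: [0.6, -0.0, -1.8]
width: 0.0509
grip_force: 63.0
```

{"fn": "servo_tool", "kwargs": {
  "delta_pos": [
    [0,-0.035,0],
    [0,-0.07,0],
    [0,-0.11,0],
    [0,-0.135,0],
    [0,-0.151,0]
  ],
  "spin": [0,0,0,0,0],
  "fingers": [0,0,0,0,0]
}}

```text
clock: 38.38
eef_pos: [0.5342, -0.1871, 0.2577]
eef_rot: [-2.222, -2.22, 0.001]
ft_force: [-0.0, 0.7, -1.2]
width: 0.0508
grip_force: 63.0
```

{"fn": "servo_tool", "kwargs": {
  "delta_pos": [
    [0,0,0],
    [0,0,-0.03],
    [0,0,-0.06],
    [0,0,-0.09],
    [0,0,-0.11]
  ],
  "spin": [0,0,0,0,0],
  "fingers": [0,0,0,0,0]
}}

```text
clock: 38.8
eef_pos: [0.5333, -0.1821, 0.145]
eef_rot: [-2.216, -2.221, 0.001]
ft_force: [-0.2, 0.2, -1.3]
width: 0.0505
grip_force: 63.0
```

{"fn": "servo_tool", "kwargs": {
  "delta_pos": [
    [0,0,-0.01],
    [0,0,-0.02],
    [0,0,-0.025],
    [0,0,-0.025],
    [0,0,-0.025]
  ],
  "spin": [0,0,0,0,0],
  "fingers": [0,0,0,0,0]
}}

```text
clock: 39.22
eef_pos: [0.5356, -0.1842, 0.1243]
eef_rot: [2.219, 2.222, 0.001]
ft_force: [0.6, -0.0, -1.7]
width: 0.0506
grip_force: 63.0
```

{"fn": "servo_tool", "kwargs": {
  "delta_pos": [
    [0,0,-0.005],
    [0,0,-0.01],
    [0,0,-0.014],
    [0,0,-0.0165],
    [0,0,-0.0165]
  ],
  "spin": [0,0,0,0,0],
  "fingers": [0,0,0,0,0]
}}

```text
clock: 39.63
eef_pos: [0.5353, -0.1845, 0.1087]
eef_rot: [2.219, 2.223, -0.0]
ft_force: [-5.4, 1.8, 12.2]
width: 0.0506
grip_force: 64.3
```

{"fn": "servo_tool", "kwargs": {
  "delta_pos": [
    [0,0,0],
    [0,0,0]
  ],
  "spin": [0,0],
  "fingers": [0,0]
}}

```text
clock: 39.8
eef_pos: [0.5353, -0.1844, 0.1086]
eef_rot: [2.219, 2.222, -0.0]
ft_force: [-5.6, 1.8, 11.5]
width: 0.0507
grip_force: 64.3
```

{"fn": "servo_tool", "kwargs": {
  "delta_pos": [
    [0,0,0.001],
    [0,0,0.001],
    [0,0,0.001],
    [0,0,0.001],
    [0,0,0.01]
  ],
  "spin": [0,0,0,0,0],
  "fingers": [1,1,1,1,1]
}}

```text
clock: 40.22
eef_pos: [0.5336, -0.1833, 0.1151]
eef_rot: [-2.217, -2.22, 0.001]
ft_force: [-0.9, -0.3, 0.4]
width: 0.0856
grip_force: 0.0
```

{"fn": "servo_tool", "kwargs": {
  "delta_pos": [
    [0,0,0.025],
    [0,0,0.055],
    [0,0,0.085],
    [0,0,0.115],
    [0,0,0.135]
  ],
  "spin": [0,0,0,0,0],
  "fingers": [1,1,1,1,1]
}}

```text
clock: 40.63
eef_pos: [0.5358, -0.1845, 0.2558]
eef_rot: [2.217, 2.22, 0.002]
ft_force: [-0.2, -0.6, 0.2]
width: 0.0854
grip_force: 0.0
```

{"fn": "servo_tool", "kwargs": {
  "delta_pos": [
    [0,0.03,0],
    [0,0.065,0],
    [0,0.1,0],
    [0,0.14,0],
    [0,0.18,0]
  ],
  "spin": [0,0,0,0,0],
  "fingers": [1,1,1,1,1]
}}

```text
clock: 41.05
eef_pos: [0.5347, -0.0027, 0.2525]
eef_rot: [2.221, 2.221, 0.001]
ft_force: [0.8, 0.3, -0.1]
width: 0.0852
grip_force: 0.0
```

{"fn": "servo_tool", "kwargs": {
  "delta_pos": [
    [0,0.04,0],
    [0,0.08,0],
    [0,0.12,0],
    [0,0.16,0],
    [0,0.2,0]
  ],
  "spin": [0,0,0,0,0],
  "fingers": [1,1,1,1,1]
}}

```text
clock: 41.47
eef_pos: [0.5346, 0.198, 0.2526]
eef_rot: [2.219, 2.223, 0.001]
ft_force: [0.5, 0.2, -0.1]
width: 0.0853
grip_force: 0.0
```

{"fn": "servo_tool", "kwargs": {
  "delta_pos": [
    [0,0.03,0],
    [0,0.06,0],
    [0,0.06,0],
    [0,0.06,0],
    [0,0.06,0]
  ],
  "spin": [0,0,0,0,0],
  "fingers": [1,1,1,1,1]
}}

```text
clock: 41.88
eef_pos: [0.5349, 0.2556, 0.2519]
eef_rot: [2.219, 2.223, -0.001]
ft_force: [-0.1, -0.1, 0.2]
width: 0.0853
grip_force: 0.0
```

```bash
python3 - <<'E'
from h import *
c=cam("top");S=cam("scene")
hsv=cv2.cvtColor(c[0],cv2.COLOR_BGR2HSV)
for k,m in dict(red=cv2.inRange(hsv,(0,140,100),(6,255,255))|cv2.inRange(hsv,(174,140,100),(180,255,255)),blue=cv2.inRange(hsv,(100,120,120),(120,255,255))).items():
    n,l,st,ce=cv2.connectedComponentsWithStats(m)
    for i in range(1,n):
      if 200<st[i,4]<700: print(k,st[i],plane(c,*ce[i],.168).round(4))
a=cv2.resize(S[0][110:240,150:350],None,fx=2.2,fy=2.2,interpolation=cv2.INTER_CUBIC)
b=cv2.resize(c[0][130:270,265:475],None,fx=2.1,fy=2.1,interpolation=cv2.INTER_CUBIC)
cv2.imwrite("pics/end.png",np.vstack([a,b[:, :440] if b.shape[1]>=440 else cv2.copyMakeBorder(b,0,0,0,440-b.shape[1],0)]))
E
```

```text
red [384 188  25  24 456] [ 0.5357 -0.1809  0.168 ]
red [ 16 226  20  45 523] [0.4781 0.434  0.168 ]
blue [437 189  23  23 421] [ 0.5312 -0.2663  0.168 ]
```

View pics/end.png

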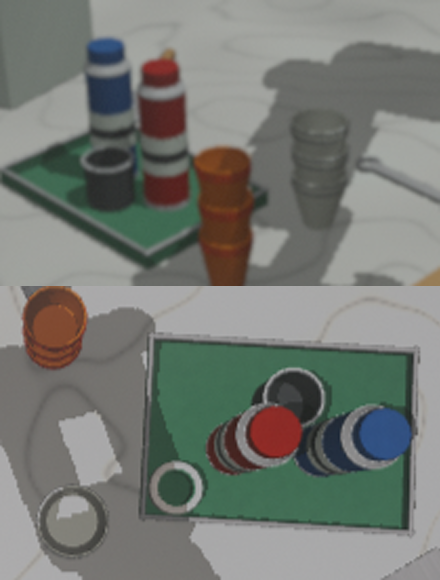

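Both cans are within about 1 mm of their start spots, both cups are nested, and the pot hasn't moved.

```bash
python3 -c "
from workcell import manip
print(manip.sign_off())"
```

```text
the job is handed in; nothing more can be done
None
```

I've handed the job in: each cup is nested in its own stack, both cans stand upright within about 1 mm of where they started (by camera), and the pot is untouched. Total robot time was about 42 s of the 136 s allowed; no verdict came back at sign-off.

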